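# Roll a vial up the gutter into the label reader's cradle and start the reader

### The arm

A 7-joint arm with a two-finger parallel gripper is mounted at the origin on a cart in front of the work surface, level with it; the furniture and walls round the work are solid. World frame = base frame: x ahead of the robot, y to its left, z up, the work surface at z = 0. Lengths are in mm, angles in rad, forces in N, time in s.
With the tool pointing down it reaches from about 425 to 975 mm from the base axis. Payload 16.7 kg.
Tool frame: the origin (TCP) lies midway between the tips of the shut fingers; the grasp point (between the pads) lies 19 mm behind it; z points along the fingers, y is the direction in which the jaws open and shut (so a half turn about z gives the same grasp; the last joint's range is limited). The gripper opens to 85 mm and grips with 20 to 120 N. Pads are 22 mm wide; open, the fingers measure 114 mm over their backs; the gripper's body (76 mm by 85 mm) begins 54 mm behind the grasp point. The pads swing forward as they close: fully open they stand 13 mm farther back than shut.
Start: joints at [-1.276, 0.426, 0.074, 1.606, -0.034, 1.111, -0.067], TCP at [289.826, 609.569, 198.602] pointing down, gripper open.
Joint ranges: [-2.85, 2.85], [-0.5, 2.14], [-1.23, 1.37], [0.21, 2.46], [-1.02, 4.16], [0.16, 2.05], [-2.73, 2.73]. Speed limits (rad/s): [1.89, 1.89, 2.39, 2.39, 3.01, 3.01, 3.01].

### API

Orientations are given as a unit quaternion [w, x, y, z].
In Python, from rig import robot gives the robot as it stands.
- The arm moves only by the tool apply_moves, never from a script. Its argument "motion" is a list of rows, each an object with "linear": the shift along the world's x, y, z in m, a list of three; "roll": the turn about the world's z in rad. A call has 1 to 8 rows; each row is the pose to reach, as a shift and turn from the pose commanded when the call began; what a row does not reach only later rows make up. A row lasts 1/10 s, in which the tool goes at most 50 mm and 8.59 degrees, less where a joint would pass 70% of its speed; a pose out of reach is approached as far as the arm can. A call with a gripper value outside its range is refused whole. "grip" is the closure, from -1 (fully open) to 1 (shut), so that 0 is half open, set as the call begins (left out, the last holds). The fingers move at their own pace and stop on an object; "newtons" is the grip in N (left out, the last holds). Time passes only in rows, so rows that repeat a pose let the fingers close. It gives the time, the measured TCP pose, the force and the opening at its end, in the units of the state.
- robot.read_state(): the state, without advancing time (a new reading comes with each control period).
- robot.get_image(name): name is "scene" or "top"; returns the picture (400x640x3 uint8, red, green, blue); there is no depth.
- robot.calibration(name): a dict with "fov_y" (degrees; the focal length in pixels is half the picture's height over the tangent of half this angle, whatever the lens; pixels are square), "cx", "cy" (the principal point, pixels), "view" (4x4, takes a point from world to camera coordinates). Camera axes: x right, y down, z forward; pixel columns grow to the right and rows downward; lengths in mm; the calibration is good to about 2 mm. A picture is of the moment at which its call begins. calibration takes no time and is no camera call.
- robot.job_done(): hands the job in, once; it reports no verdict.
The state is a dict: "clock": time; "q": joint angles; "joint_vel": joint speeds; "joint_torque": joint torques, N m; "ee_pos": TCP position; "orientation": TCP orientation; "force": force on the tool from outside, world axes, zero at the start; "torque": the same for the moment, N m; "grip_width": opening from 0.0 (shut) to 1.0 (fully open).
Only numpy, scipy, OpenCV 4.12 (cv2) and the standard library are available. Lean on these libraries where they do the work, as an engineer would, in place of code of your own. Each camera call takes 0.05 s, during which the arm holds its last target. There are 200 camera calls.

### The job

Push the sample vial that lies in the sloped metal gutter of the label reader up the slope with the fingertips, over the rib near the top and against the end stop, so that it stays lying in the cradle and does not roll back when you let go; do not lift it. Once it rests there by itself, press the round key on top of the reader all the way down and release it. Leave the vial there, and do not knock the other things about.

Things in the scene. Friction and masses are not known exactly. Their poses are not given: they have to be found in the camera images.
- gutter: Open aluminium gutter of the label reader, fixed, rising at 6 degrees. Origin on its floor, on the centre line, 34 mm above the bench; x points up the slope, y across, z square to the floor. Floor from x = -150 to +90 mm, 60 mm wide inside; side walls only 7 mm high; low end open. The base plate under it is 84 mm wide and 325 mm long.
- gutter_low_rib (a point): Middle of the top of the low rib across the gutter's floor, x = -105 mm, round-topped, 2.5 mm high. At the start the vial leans on its uphill side (vial axis at x = -95 mm). Released between the two ribs the vial rolls back down, and from far up it jumps this rib and falls out of the open low end.
- gutter_cradle_rib (a point): Middle of the top of the upper rib across the gutter's floor, x = +62.5 mm, round-topped, 2.2 mm high. The vial is pushed over it into the cradle.
- gutter_stop (a point): Middle of the face of the rubber end stop, x = +86 mm, 16 mm high. Behind it stands the reader's white housing, from x = +92 mm, 76 mm long, 84 mm wide, its top 66 mm above the bench.
- gutter_cradle (a point): Middle of the cradle between upper rib and stop, at the height of the vial's axis: x = 72.5 mm, y = 0, z = 12.5 mm in the gutter's frame. The vial stays here by itself, its axis at x = 72 mm leaning on the rib or up to 73.5 mm touching the stop.
- sample_vial_mid (a point): Middle of the sample vial, on its axis. Glass vial with black screw cap, 25 mm diameter, 54 mm long, about 22 g; it lies across the gutter, cap to one side wall, 3 mm of play at each end, and rolls very easily. Its axis is 12.5 mm above the gutter's floor.
- key (a joint): Push key of the reader: 0 released, 0.006 m fully down; spring loaded, about 1.2 N at first and 4 N fully down; counts as pressed from 0.0045 m.
- key_top (a point): Centre of the top of the key: round black key, 30 mm diameter, standing 6 mm out of a round grey collar of 46 mm diameter on top of the white housing; it moves straight down by 6 mm; top 84 mm above the bench when released.
- beaker: Bystander: small glass beaker, 46 mm diameter, 60 mm high, standing beside the gutter on the far side. Origin at the centre of its underside.
- stopper: Bystander: brown rubber stopper, 31 mm diameter, 25 mm high, on the far side of the gutter. Origin at the centre of its underside.
- spare_vial: Bystander: upright glass vial, 25 mm diameter, 54 mm high, standing on the bench on the near side of the gutter. Origin at the centre of its underside.
- weight: Bystander: polished 100 g weight, 24 mm diameter, 42 mm high, on the near side of the gutter. Origin at the centre of its underside.
Things that resemble listed ones, but are neither listed nor needed, are in the scene too. What is meant by the part that bears sample_vial_mid is not blue or pink, and is the smaller of those in its own colour.

How it is judged (in metres and radians):
On the way, in this order (a step that is already met when the one before it is completed fails the run):
1. the vial lies in the cradle by the stop, with the fingers off it (x of sample_vial_mid in the frame of gutter between 0.068 and 0.078 m and y of sample_vial_mid in the frame of gutter between -0.008 and 0.008 m and z of sample_vial_mid in the frame of gutter between 0.009 and 0.0165 m and contact force between the fingers and sample_vial below 0.05 N), for 0.3 s.
2. the key is pressed all the way down (value of joint key above 0.0045 m and x of sample_vial_mid in the frame of gutter between 0.068 and 0.078 m and y of sample_vial_mid in the frame of gutter between -0.008 and 0.008 m and z of sample_vial_mid in the frame of gutter between 0.009 and 0.0165 m), for 0.05 s.
At the end, for the whole second after the job is handed in: The vial lies at rest in the cradle between the upper rib and the end stop (axis 68 to 78 mm up the gutter from its origin, on the floor, centred within 8 mm), and the key, pressed at least 4.5 mm after the vial came to rest there, is released again (x of sample_vial_mid in the frame of gutter between 0.068 and 0.078 m and y of sample_vial_mid in the frame of gutter between -0.008 and 0.008 m and z of sample_vial_mid in the frame of gutter between 0.009 and 0.0165 m and value of joint key below 0.0015 m and linear speed of sample_vial below 0.02 m/s); the robot touches nothing.
It fails at once if the vial is lifted off the gutter (more than about 7 mm off its floor; the ribs raise it by 2.5 mm) (z of sample_vial_mid in the frame of gutter above 0.02 m).
It fails at once if the vial falls out of the gutter (z of sample_vial_mid in the frame of gutter below 0.004 m or x of sample_vial_mid in the frame of gutter below -0.14 m).
It fails at once if the key is pressed while the vial is not in the cradle (value of joint key above 0.003 m and not (x of sample_vial_mid in the frame of gutter between 0.068 and 0.078 m and y of sample_vial_mid in the frame of gutter between -0.008 and 0.008 m and z of sample_vial_mid in the frame of gutter between 0.009 and 0.0165 m)).
It fails at once if a bystander is moved more than 20 mm or knocked over (distance of any of beaker, stopper, spare_vial, weight from where it was at the start of the episode above 0.02 m or angle between any of beaker, stopper, spare_vial, weight's own z axis and vertical above 0.5 rad).
It fails at once if the vial is moved with the arm or the gripper's body instead of the fingers (contact force between the arm and sample_vial above 0.5 N).
It also fails if it takes over 45 s, if anything falls off the work surface, if the arm or the gripper's body presses on something with over 40 N, if the wrist force passes 120 N, or if a joint passes its speed limit or range.

## Working session

There is one attempt and no reset: what is moved stays moved. The work goes in short steps, Python scripts to look and compute and a tool call to move; the robot and the scene stay as the last step left them, time stands still between calls to the robot, and variables do not carry over. Pictures are saved under pics/ and viewed, about 8 in all and at most 12, crops included, and the job is handed in when it is done.

Besides the shell and the picture viewer there is one more tool, called after ">>>" by a JSON object that holds its "name" and its "arguments". apply_moves: Moves the arm, as the interface text tells. Its arguments: {"type":"object","properties":{"motion":{"type":"array"},"grip":{"type":"number"},"newtons":{"type":"number"}},"required":["motion"]}

```bash
mkdir -p pics; python3 - <<'E'
from rig import robot
import cv2
for n in("scene","top"):
    im=robot.get_image(n); cv2.imwrite(f"pics/{n}0.png",im[:,:,::-1]); c=robot.calibration(n); print(n,c)
print(robot.read_state())
E
```

```text
scene {'fov_y': 54.38892233194609, 'cx': 317.2495011449328, 'cy': 200.6644577769847, 'view': array([[ 4.98062208e-01, -8.67103930e-01,  8.05058486e-03,
        -3.73974070e+02],
       [-4.66071251e-01, -2.75516043e-01, -8.40754720e-01,
         2.89769472e+02],
       [ 7.31239787e-01,  4.14996006e-01, -5.41356342e-01,
         5.91109133e+02],
       [ 0.00000000e+00,  0.00000000e+00,  0.00000000e+00,
         1.00000000e+00]])}
top {'fov_y': 55.2364382100907, 'cx': 322.66725744663944, 'cy': 201.33512620839022, 'view': array([[ 2.21514817e-02, -9.99733611e-01,  6.48219090e-03,
        -1.23988675e+02],
       [-9.96934143e-01, -2.25752136e-02, -7.49177878e-02,
         5.52604681e+02],
       [ 7.50441673e-02, -4.80277742e-03, -9.97168645e-01,
         9.89958131e+02],
       [ 0.00000000e+00,  0.00000000e+00,  0.00000000e+00,
         1.00000000e+00]])}
{'clock': 0.1, 'q': array([-1.27649503,  0.42666384,  0.07380727,  1.60655058, -0.03414921,
        1.11079217, -0.06710301]), 'joint_vel': array([-0.00081108, -0.00282611, -0.00021034,  0.00013432, -0.0008459 ,
       -0.00144934,  0.00065719]), 'joint_torque': array([ 7.34898640e-03, -9.51531959e+01,  3.77063513e+00, -4.64399672e+01,
        1.96465699e-02,  6.64383871e-03, -2.69527675e-05]), 'ee_pos': array([289.63706383, 609.24665614, 197.97966373]), 'orientation': array([-1.18571358e-04,  2.20091394e-01,  9.75479084e-01, -5.66615769e-04]), 'force': array([-0.46609549,  0.70088559, -1.01278313]), 'torque': array([-0.04691522,  0.00059518, -0.00248377]), 'grip_width': 0.9935619896033012}
```

View pics/scene0.png

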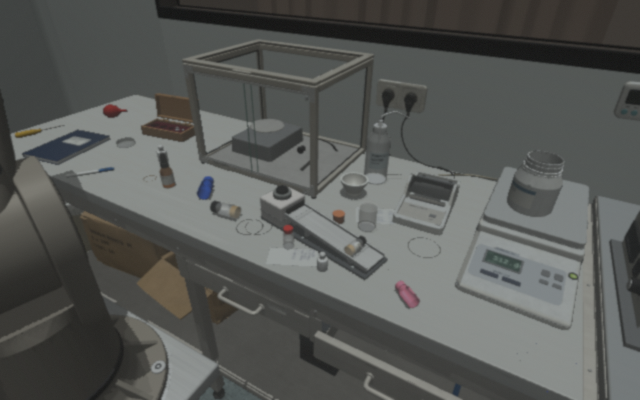

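View pics/top0.png

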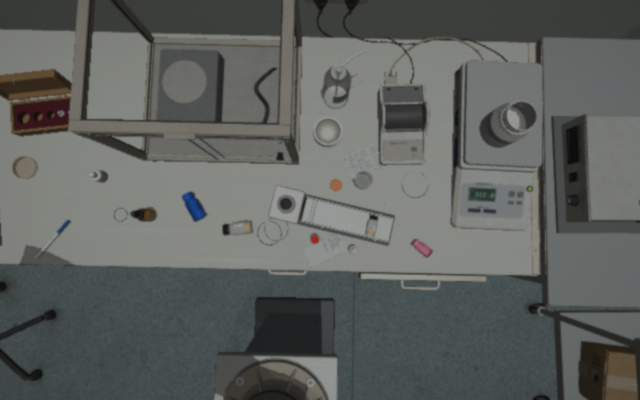

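The gutter runs from its low end at top-view (392,230), with the vial at (372,226), to the housing and key at (287,204). Beaker (363,180) and stopper (336,185) are on the far side, red-capped vial (315,239) and weight (352,248) on the near side. I'll enlarge this to get edges.

```bash
cat > h.py <<'E'
import numpy as np,cv2
from rig import robot
def cal(n):
    c=robot.calibration(n); return 200/np.tan(np.radians(c["fov_y"]/2)),c["cx"],c["cy"],np.array(c["view"])
def ray(n,u,v):
    f,cx,cy,V=cal(n); R,t=V[:3,:3],V[:3,3]
    return -R.T@t, R.T@np.array([(u-cx)/f,(v-cy)/f,1])
def onz(n,u,v,z):
    o,d=ray(n,u,v); return o+d*(z-o[2])/d[2]
def proj(n,p):
    f,cx,cy,V=cal(n); q=V[:3,:3]@np.array(p)+V[:3,3]; return np.array([cx+f*q[0]/q[2],cy+f*q[1]/q[2]])
def tri(a,b):
    (o1,d1),(o2,d2)=ray(*a),ray(*b)
    s=np.linalg.lstsq(np.c_[d1,-d2],o2-o1,rcond=None)[0]
    p,q=o1+s[0]*d1,o2+s[1]*d2; return (p+q)/2,np.linalg.norm(p-q)
def crop(im,x0,y0,x1,y1,k,fn):
    cv2.imwrite(fn,cv2.resize(im[y0:y1,x0:x1,::-1],None,fx=k,fy=k,interpolation=cv2.INTER_CUBIC))
E
python3 - <<'E'
import cv2,numpy as np
a=cv2.imread('pics/top0.png')[175:260,260:405]; b=cv2.imread('pics/scene0.png')[175:280,250:395]
k=lambda i:cv2.resize(i,None,fx=5,fy=5,interpolation=cv2.INTER_CUBIC)
i=k(a)
for x in range(0,725,50): cv2.putText(i,str(260+x//5),(x,8),0,.3,(0,255,255))
for y in range(0,425,50): cv2.putText(i,str(175+y//5),(0,y+4),0,.3,(0,255,255))
cv2.imwrite('pics/c1.png',i)
i=k(b)
for x in range(0,725,50): cv2.putText(i,str(250+x//5),(x,8),0,.3,(0,255,255))
for y in range(0,525,50): cv2.putText(i,str(175+y//5),(0,y+4),0,.3,(0,255,255))
cv2.imwrite('pics/c2.png',i)
E
```

```text
(no output)
```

View pics/c1.png

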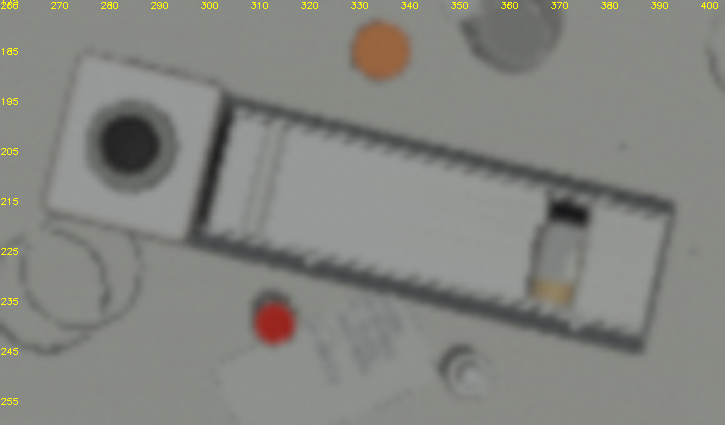

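View pics/c2.png

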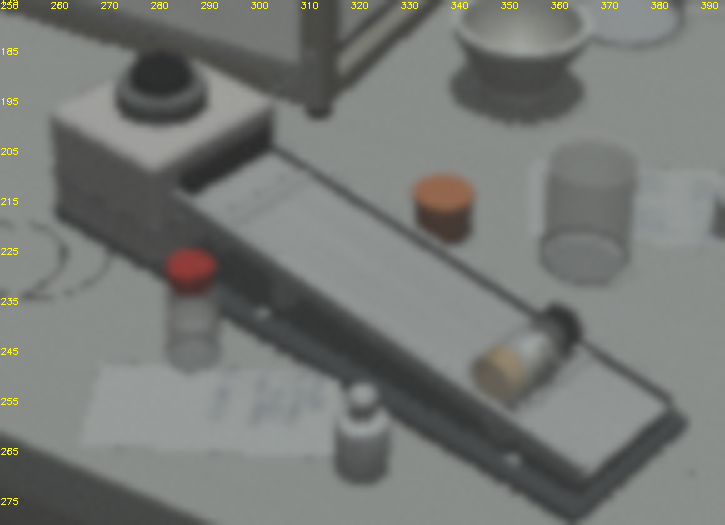

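```bash
python3 - <<'E'
from h import *
np.set_printoptions(precision=1,suppress=True)
im=robot.get_image("top"); hsv=cv2.cvtColor(im,cv2.COLOR_RGB2HSV)
g=cv2.cvtColor(im,cv2.COLOR_RGB2GRAY)
# key blob
m=np.zeros_like(g); m[190:218,275:298]=(g[190:218,275:298]<62)
M=cv2.moments(m,True); ku,kv=M['m10']/M['m00'],M['m01']/M['m00']
key=onz("top",ku,kv,84); print("key px",ku,kv,"r",np.sqrt(M['m00']/np.pi),key)
# scene key
s=robot.get_image("scene"); gs=cv2.cvtColor(s,cv2.COLOR_RGB2GRAY)
C=[onz("top",*p,66) for p in [(276,185.5),(304.5,192.5),(297,223.5),(269,217)]]
for c in C: print("housing",c)
print("sizes",[np.linalg.norm(C[i]-C[(i+1)%4]) for i in range(4)], "ctr",np.mean(C,0))
# wall tops at low end (floor z 18.3, wall +7)
A=onz("top",394.5,216,22);B=onz("top",388.5,245,22); print("low end",A,B,np.linalg.norm(A-B))
v=[onz("top",*p,36.5) for p in [(374,215),(370.5,235.5),(372.2,225)]]; print("vial",v)
print("vial tri",tri(("top",372.2,225),("scene",356,244.5)))
ax=(key-(A+B)/2)[:2]; print("yaw from lowend-key",np.degrees(np.arctan2(ax[1],ax[0])),np.linalg.norm(ax))
e=(C[0]+C[3]-C[1]-C[2])[:2]; print("yaw housing",np.degrees(np.arctan2(e[1],e[0])))
e=(v[0]-v[1]);print("vial dir",np.degrees(np.arctan2(e[1],e[0])),np.linalg.norm(e))
for n,u,w,z in [("spare",313.5,239.5,54),("weight",352.5,249.5,42),("stopper",336,185,25),("beaker",363,181,30)]: print(n,onz("top",u,w,z))
E
```

```text
key px 285.3469387755102 203.23469387755102 r 5.585191925620057 [543.7 -18.9  84. ]
housing [589.4   7.7  66. ]
housing [573.2 -64.9  66. ]
housing [494.5 -48.1  66. ]
housing [509.3  22.8  66. ]
sizes [np.float64(74.38984412346055), np.float64(80.51230588785067), np.float64(72.40056071085955), np.float64(81.54271473917521)] ctr [541.6 -20.6  66. ]
low end [ 520.7 -301.9   22. ] [ 444.3 -286.8   22. ] 77.909258645396
vial [array([ 521.5, -245.7,   36.5]), array([ 468.2, -237.3,   36.5]), array([ 495.4, -241.4,   36.5])]
vial tri (array([ 495.6, -241.5,   37.5]), np.float64(0.6682951556704476))
yaw from lowend-key 77.46435048620486 282.1222136279278
yaw housing 77.83790554518866
vial dir -8.985851341870996 53.95357629475692
spare [455.1 -90.3  54. ]
weight [ 431.4 -190.8   42. ]
stopper [ 599.  -145.8   25. ]
beaker [ 610.7 -216.6   30. ]
```

Geometry agrees: the slope's yaw is about 77.7°, the origin is near (516,-147), and the vial triangulates to the expected height. Next I travel with shut fingers to above the low end, just downhill of the vial.

>>> {"name": "apply_moves", "arguments": {"motion": [{"linear":[0.016,-0.039,0],"roll":-0.0625},{"linear":[0.032,-0.077,0],"roll":-0.125},{"linear":[0.049,-0.116,0],"roll":-0.1875},{"linear":[0.065,-0.155,0],"roll":-0.25},{"linear":[0.081,-0.193,0],"roll":-0.3125},{"linear":[0.098,-0.232,0],"roll":-0.375},{"linear":[0.114,-0.27,0],"roll":-0.4375},{"linear":[0.13,-0.309,0],"roll":-0.5}], "grip": 1, "newtons": 30}}

```text
clock: 1.0
ee_pos: [420.2, 299.0, 198.7]
orientation: [-0.0, 0.456, 0.89, 0.0]
force: [1.2, 0.5, 0.1]
grip_width: -0.001
```

>>> {"name": "apply_moves", "arguments": {"motion": [{"linear":[0.0075,-0.0375,0],"roll":-0.065},{"linear":[0.015,-0.075,0],"roll":-0.13},{"linear":[0.0225,-0.1125,0],"roll":-0.195},{"linear":[0.03,-0.15,0],"roll":-0.26},{"linear":[0.0375,-0.1875,0],"roll":-0.325},{"linear":[0.045,-0.225,0],"roll":-0.39},{"linear":[0.0525,-0.2625,0],"roll":-0.455},{"linear":[0.06,-0.3,0],"roll":-0.52}]}}

```text
clock: 1.8
ee_pos: [479.9, -1.0, 198.8]
orientation: [-0.0, 0.669, 0.743, 0.0]
force: [1.1, 0.3, 0.8]
grip_width: 0.005
```

>>> {"name": "apply_moves", "arguments": {"motion": [{"linear":[0.001,-0.04,0],"roll":-0.05},{"linear":[0.003,-0.08,0],"roll":-0.1},{"linear":[0.005,-0.12,0],"roll":-0.15},{"linear":[0.006,-0.16,0],"roll":-0.2},{"linear":[0.008,-0.2,0],"roll":-0.25},{"linear":[0.009,-0.24,0],"roll":-0.3},{"linear":[0.01,-0.265,0],"roll":-0.322},{"linear":[0.01,-0.265,0],"roll":-0.322}]}}

```text
clock: 2.6
ee_pos: [489.0, -268.2, 198.6]
orientation: [0.001, 0.781, 0.625, -0.001]
force: [0.4, -0.2, 0.6]
grip_width: 0.003
```

>>> {"name": "apply_moves", "arguments": {"motion": [{"linear":[0,0,-0.03]},{"linear":[0,0,-0.06]},{"linear":[0,0,-0.09]},{"linear":[0,0,-0.12]},{"linear":[0,0,-0.14]},{"linear":[0,0,-0.14]}]}}

```text
schema error: expected keys linear, roll
```

```bash
python3 - <<'E'
from h import *
im=robot.get_image("scene"); crop(im,250,140,410,280,5,"pics/s1.png"); s=robot.read_state(); print(s["ee_pos"],s["force"],proj("scene",s["ee_pos"]))
E
```

```text
[ 489.22847797 -266.08544075  198.41158624] [-0.42479805 -0.14076683  0.5701518 ] [371.56931146 183.75799392]
```

View pics/s1.png

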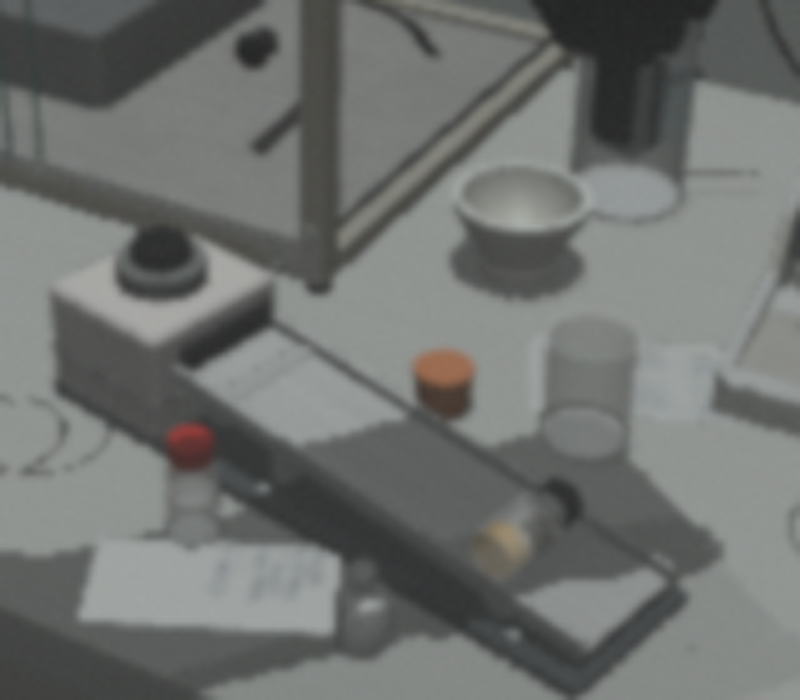

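The tool is above the low end, and the vial sits undisturbed at about px (355,244). The visible finger end is at about row 170, but the projected TCP is at row 184. I'll check that lower down.

>>> {"name": "apply_moves", "arguments": {"motion": [{"linear":[0,0,-0.03],"roll":0},{"linear":[0,0,-0.06],"roll":0},{"linear":[0,0,-0.09],"roll":0},{"linear":[0,0,-0.12],"roll":0},{"linear":[0,0,-0.14],"roll":0},{"linear":[0,0,-0.14],"roll":0}]}}

```text
clock: 3.25
ee_pos: [488.6, -262.6, 56.5]
orientation: [-0.002, 0.778, 0.628, -0.001]
force: [-0.1, -0.1, 1.0]
grip_width: -0.002
```

```bash
python3 - <<'E'
from h import *
im=robot.get_image("scene"); crop(im,290,170,410,280,6,"pics/s2.png"); s=robot.read_state(); print(s["ee_pos"],s["force"],proj("scene",s["ee_pos"]))
E
```

```text
[ 489.33106677 -263.3246852    58.05373844] [-0.41409033 -0.32098515  0.17650027] [364.70796308 241.81718389]
```

View pics/s2.png

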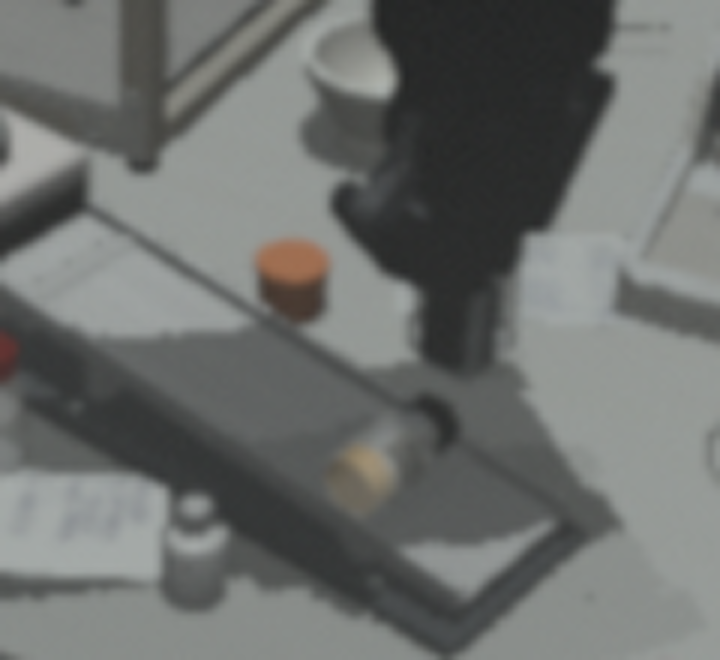

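The vial is untouched, with its cap at px (362,240). The finger end shows at (367,231) against a predicted (365,242), which could be an offset of about 26 mm up or 38 mm away. The top view can tell these apart.

```bash
python3 - <<'E'
from h import *
im=robot.get_image("top"); s=robot.read_state(); p=s["ee_pos"]
print(p,s["q"],[proj("top",p+np.array([0,0,z])) for z in (0,26,73,150)])
i=im[140:290,290:450].copy(); i=cv2.resize(i,None,fx=5,fy=5,interpolation=cv2.INTER_CUBIC)
i=cv2.convertScaleAbs(i,alpha=1.8,beta=10)
j=cv2.resize(robot.get_image("scene")[190:250,330:400],None,fx=8,fy=8,interpolation=cv2.INTER_CUBIC); j=cv2.convertScaleAbs(j,alpha=2.2,beta=10)
o=np.zeros((590,800,3),np.uint8)
o[:400,:427]=cv2.resize(i,(427,400)); o[110:110+480,430:800]=j[:, 100:470]
cv2.imwrite("pics/t3.png",o[:,:,::-1])
E
```

```text
[ 490.01792761 -263.91046534   59.07906486] [-0.13097411  0.48156592  0.65006523  2.02084604 -0.41416825  0.77090405
  0.55320568] [array([382.26626049, 227.22010002]), array([383.97287688, 227.14216748]), array([387.30846837, 226.9898479 ]), array([393.59768035, 226.70265141])]
```

View pics/t3.png

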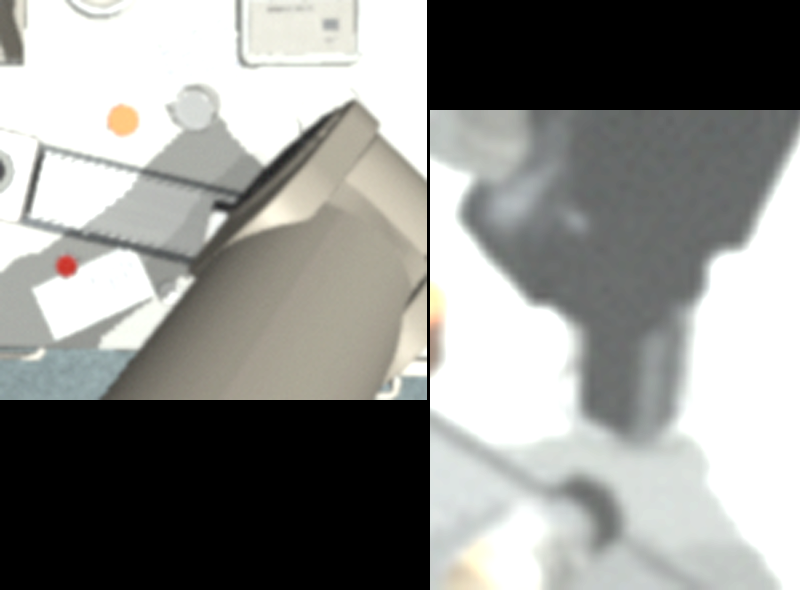

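The top view is blocked by the arm. I'll settle it by touching the bare bench beyond the low end and viewing that contact.

>>> {"name": "apply_moves", "arguments": {"motion": [{"linear":[0.004,-0.027,0],"roll":0},{"linear":[0.008,-0.054,0],"roll":0},{"linear":[0.011,-0.081,0],"roll":0},{"linear":[0.011,-0.081,-0.02],"roll":0},{"linear":[0.011,-0.081,-0.035],"roll":0},{"linear":[0.011,-0.081,-0.045],"roll":0},{"linear":[0.011,-0.081,-0.05],"roll":0},{"linear":[0.011,-0.081,-0.053],"roll":0}]}}

```text
clock: 4.2
ee_pos: [501.0, -344.9, 5.5]
orientation: [-0.0, 0.779, 0.627, 0.0]
force: [-1.1, 0.3, -0.6]
grip_width: -0.001
```

>>> {"name": "apply_moves", "arguments": {"motion": [{"linear":[0,0,-0.002],"roll":0},{"linear":[0,0,-0.004],"roll":0},{"linear":[0,0,-0.006],"roll":0},{"linear":[0,0,-0.007],"roll":0},{"linear":[0,0,-0.007],"roll":0}]}}

```text
clock: 4.7
ee_pos: [500.8, -345.4, -1.4]
orientation: [-0.0, 0.779, 0.627, -0.0]
force: [0.1, -0.6, -0.0]
grip_width: -0.002
```

```bash
python3 - <<'E'
from h import *
im=robot.get_image("scene"); i=cv2.convertScaleAbs(im[190:290,330:440],alpha=2,beta=10); cv2.imwrite("pics/s4.png",cv2.resize(i,None,fx=6,fy=6,interpolation=cv2.INTER_CUBIC)[:,:,::-1]); s=robot.read_state(); print(s["ee_pos"],s["force"],proj("scene",s["ee_pos"]))
E
```

```text
[ 500.84221278 -345.42757809   -1.36544935] [ 0.53278786  0.18859982 -0.47498223] [400.85212801 273.60005513]
```

View pics/s4.png

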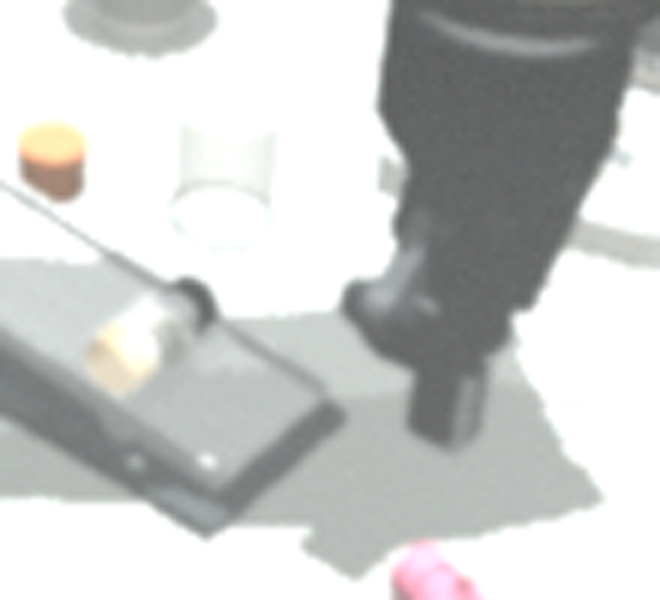

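At commanded z ≈ -1 mm there is no force, and the fingertip visibly hovers (px 405,264). So the real tip lies above the reported TCP. I'll continue down gently to find the contact.

>>> {"name": "apply_moves", "arguments": {"motion": [{"linear":[0,0,-0.003],"roll":0},{"linear":[0,0,-0.006],"roll":0},{"linear":[0,0,-0.009],"roll":0},{"linear":[0,0,-0.012],"roll":0},{"linear":[0,0,-0.014],"roll":0},{"linear":[0,0,-0.014],"roll":0}]}}

```text
clock: 5.35
ee_pos: [500.6, -345.4, -15.7]
orientation: [-0.0, 0.779, 0.627, -0.0]
force: [0.1, 0.1, -0.7]
grip_width: -0.002
```

>>> {"name": "apply_moves", "arguments": {"motion": [{"linear":[0,0,-0.001],"roll":0},{"linear":[0,0,-0.002],"roll":0},{"linear":[0,0,-0.003],"roll":0},{"linear":[0,0,-0.004],"roll":0}]}}

```text
clock: 5.75
ee_pos: [500.9, -345.4, -19.4]
orientation: [-0.0, 0.779, 0.627, 0.0]
force: [0.3, -0.7, 0.1]
grip_width: 0.002
```

>>> {"name": "apply_moves", "arguments": {"motion": [{"linear":[0,0,-0.001],"roll":0},{"linear":[0,0,-0.002],"roll":0},{"linear":[0,0,-0.002],"roll":0}]}}

```text
clock: 6.05
ee_pos: [500.7, -345.4, -21.5]
orientation: [-0.0, 0.779, 0.627, -0.0]
force: [0.8, 0.3, -0.8]
grip_width: 0.001
```

>>> {"name": "apply_moves", "arguments": {"motion": [{"linear":[0,0,-0.001],"roll":0},{"linear":[0,0,-0.002],"roll":0},{"linear":[0,0,-0.002],"roll":0}]}}

```text
clock: 6.35
ee_pos: [500.8, -345.4, -23.5]
orientation: [-0.0, 0.779, 0.627, -0.0]
force: [0.1, 0.8, -1.0]
grip_width: 0.001
```

>>> {"name": "apply_moves", "arguments": {"motion": [{"linear":[0,0,-0.001],"roll":0},{"linear":[0,0,-0.002],"roll":0},{"linear":[0,0,-0.002],"roll":0}]}}

```text
clock: 6.65
ee_pos: [500.8, -345.4, -25.6]
orientation: [-0.0, 0.779, 0.627, -0.0]
force: [-0.2, -0.3, 0.1]
grip_width: -0.003
```

```bash
python3 - <<'E'
from h import *
im=robot.get_image("scene"); i=cv2.convertScaleAbs(im[190:290,330:440],alpha=2,beta=10); cv2.imwrite("pics/s5.png",cv2.resize(i,None,fx=6,fy=6,interpolation=cv2.INTER_CUBIC)[:,:,::-1]); s=robot.read_state(); print(s["ee_pos"],s["force"],proj("scene",s["ee_pos"]+np.array([0,0,25])))
E
```

```text
[ 500.75560516 -345.38856047  -25.49208598] [ 0.03530956 -0.07307114 -1.05201272] [400.87208006 273.3097495 ]
```

View pics/s5.png

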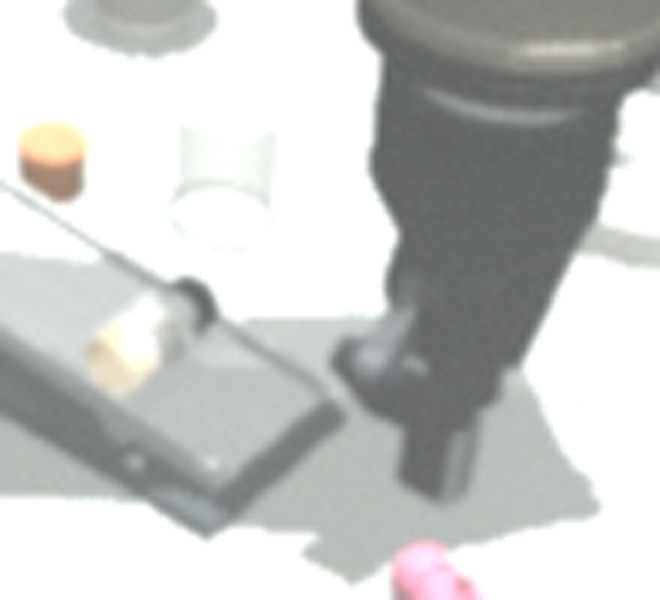

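The tip is now at px (403,273), matching the bench point under the TCP at (401,273). So the offset is essentially vertical, about +25 mm. Another millimetre or two should give contact.

>>> {"name": "apply_moves", "arguments": {"motion": [{"linear":[0,0,-0.001],"roll":0},{"linear":[0,0,-0.002],"roll":0},{"linear":[0,0,-0.002],"roll":0}]}}

```text
clock: 7.0
ee_pos: [500.7, -345.3, -27.6]
orientation: [-0.0, 0.779, 0.627, -0.0]
force: [0.5, -0.1, 0.8]
grip_width: -0.003
```

>>> {"name": "apply_moves", "arguments": {"motion": [{"linear":[0,0,-0.001],"roll":0},{"linear":[0,0,-0.001],"roll":0},{"linear":[0,0,-0.001],"roll":0}]}}

```text
clock: 7.3
ee_pos: [500.8, -345.5, -28.4]
orientation: [-0.0, 0.779, 0.627, -0.0]
force: [-0.3, -0.6, -0.1]
grip_width: -0.003
```

>>> {"name": "apply_moves", "arguments": {"motion": [{"linear":[0,0,-0.001],"roll":0},{"linear":[0,0,-0.001],"roll":0},{"linear":[0,0,-0.001],"roll":0}]}}

```text
clock: 7.6
ee_pos: [500.8, -345.4, -29.4]
orientation: [-0.0, 0.779, 0.627, -0.0]
force: [-0.3, 0.2, -0.2]
grip_width: 0.003
```

>>> {"name": "apply_moves", "arguments": {"motion": [{"linear":[0,0,-0.001],"roll":0},{"linear":[0,0,-0.001],"roll":0},{"linear":[0,0,-0.001],"roll":0}]}}

```text
clock: 7.9
ee_pos: [500.8, -345.4, -30.4]
orientation: [-0.0, 0.779, 0.627, -0.0]
force: [0.0, -0.1, -0.2]
grip_width: -0.0
```

```bash
python3 - <<'E'
from h import *
im=robot.get_image("scene"); s=robot.read_state(); print(s["ee_pos"],s["force"],s["clock"])
# lowest dark pixels of the finger
g=cv2.cvtColor(im,cv2.COLOR_RGB2GRAY)[255:285,390:420]; print(g[::2,::2])
E
```

```text
[ 500.82242336 -345.40146662  -30.41842039] [ 0.05177502 -0.27232676 -0.79638641] 7.95
[[ 56  56  53  53  51  52  49  48  48  49  49  54  85  92  98]
 [ 51  50  49  48  49  48  50  49  48  48  49  64  86  89  90]
 [ 63  48  48  48  49  49  49  49  49  51  60  82  90  89  89]
 [ 85  69  58  50  49  48  49  49  49  57  82  89  89  90  89]
 [ 89  88  85  71  48  48  50  51  56  60  85  89  88  90  89]
 [ 88  89  88  75  49  49  48  58  68  65  87  90  90  90  90]
 [ 89  89  89  70  48  49  49  59  68  70  89  90  90  90  90]
 [ 88  88  87  61  49  49  50  64  67  75  89  90  89  91  90]
 [ 89  89  88  67  51  49  51  67  65  79  90  89  89  90  90]
 [ 89  88  89  84  66  53  54  68  70  85  89  91  90  90  90]
 [ 89  89  89  89  87  81  74  75  85  88  90  90  90  90  91]
 [ 89  89  89  90  89  88  87  88  90  89  90  90  90  91  92]
 [ 88  89  89  88  91  90  91  89  90  90  91  95 106 129 132]
 [ 88  89  89  93 110 123 116 102 105 115 133 137 144 146 147]
 [ 89  89  93 109 125 133 128 124 140 145 145 147 146 146 147]]
```

>>> {"name": "apply_moves", "arguments": {"motion": [{"linear":[0,0,-0.001],"roll":0},{"linear":[0,0,-0.002],"roll":0},{"linear":[0,0,-0.002],"roll":0}]}}

```text
clock: 8.25
ee_pos: [500.8, -345.4, -32.5]
orientation: [-0.0, 0.779, 0.627, -0.0]
force: [-0.9, -0.2, 0.4]
grip_width: 0.002
```

>>> {"name": "apply_moves", "arguments": {"motion": [{"linear":[0,0,-0.001],"roll":0},{"linear":[0,0,-0.002],"roll":0},{"linear":[0,0,-0.002],"roll":0}]}}

```text
clock: 8.55
ee_pos: [501.0, -345.5, -32.8]
orientation: [-0.0, 0.779, 0.627, 0.001]
force: [-8.8, 8.3, 36.2]
grip_width: 0.001
```

>>> {"name": "apply_moves", "arguments": {"motion": [{"linear":[0,0,-0.001],"roll":0},{"linear":[0,0,-0.002],"roll":0},{"linear":[0,0,-0.002],"roll":0}]}}

```text
clock: 8.85
ee_pos: [501.1, -345.5, -33.0]
orientation: [-0.0, 0.779, 0.627, 0.001]
force: [-18.5, 17.4, 74.7]
grip_width: 0.0
```

The bench contact comes at TCP z ≈ -32.6, so the real tip sits 32.6 mm above the reported TCP. I'm backing off and checking the lateral position from the finger's silhouette.

>>> {"name": "apply_moves", "arguments": {"motion": [{"linear":[0,0,0.004],"roll":0},{"linear":[0,0,0.0055],"roll":0},{"linear":[0,0,0.0055],"roll":0}]}}

```text
clock: 9.15
ee_pos: [501.0, -345.4, -30.8]
orientation: [0.0, 0.779, 0.627, 0.0]
force: [0.2, -0.3, -0.8]
grip_width: -0.001
```

```bash
python3 - <<'E'
from h import *
im=robot.get_image("scene"); s=robot.read_state(); p=s["ee_pos"]; print(p,s["force"],s["clock"])
tip=p+np.array([0,0,32.6]); a=np.radians(77.6); U=np.array([np.cos(a),np.sin(a),0]);W=np.array([np.sin(a),-np.cos(a),0])
for h in (0,20):
  for i,j in ((-1,-1),(-1,1),(1,1),(1,-1)): print(h,i,j,proj("scene",tip+11*i*U+14.5*j*W+[0,0,h]))
g=cv2.cvtColor(im,cv2.COLOR_RGB2GRAY)[255:285,390:418]
for r in range(0,30,2): print(255+r,g[r,::1])
E
```

```text
[ 500.84831767 -345.35432074  -31.07454418] [-0.04635213  0.273559   -0.19379225] 9.2
0 -1 -1 [401.8045818  278.71906796]
0 -1 1 [409.23059729 271.50722033]
0 1 1 [400.2086001  266.63328094]
0 1 -1 [392.69413761 273.62599356]
20 -1 -1 [403.04728218 271.47731484]
20 -1 1 [410.54517074 264.33151763]
20 1 1 [401.383812   259.50161187]
20 1 -1 [393.7942311 266.4273269]
255 [58 58 56 55 54 53 53 52 50 52 53 49 50 48 47 48 47 49 48 49 50 50 55 71
 85 90 91 92]
257 [50 49 49 49 49 49 49 50 50 48 48 49 48 49 49 48 47 49 49 48 48 51 64 79
 87 89 89 89]
259 [63 54 49 49 46 49 48 48 47 48 48 48 48 50 48 49 48 49 50 54 58 69 81 87
 89 89 89 90]
261 [87 78 69 62 56 51 49 48 48 48 49 48 48 49 49 49 47 51 57 68 80 87 89 89
 89 90 89 89]
263 [89 89 87 87 85 77 68 52 48 49 49 49 50 50 50 53 55 56 59 70 84 88 89 89
 89 90 90 89]
265 [88 89 88 88 88 86 75 56 48 49 50 49 49 50 57 66 69 65 64 76 86 89 89 90
 89 90 89 89]
267 [89 88 89 88 88 83 70 54 48 49 48 48 49 51 59 67 68 66 69 82 87 90 90 90
 90 89 90 90]
269 [88 89 89 89 88 80 63 52 49 48 49 48 49 55 64 68 67 62 74 85 88 90 89 90
 89 90 89 90]
271 [89 89 89 89 88 81 63 53 50 49 49 49 53 59 68 69 66 69 78 88 89 90 89 89
 90 90 90 90]
273 [89 88 90 89 88 86 82 74 66 58 54 51 53 61 68 71 70 78 86 89 89 89 90 89
 90 89 89 91]
275 [89 89 89 89 89 88 89 89 87 85 80 74 72 73 76 80 85 89 90 90 88 89 89 89
 90 89 90 90]
277 [89 89 90 89 89 89 90 88 90 89 89 89 88 88 87 89 89 90 90 90 89 89 89 90
 90 90 90 91]
279 [ 88  88  88  89  88  89  89  89  90  90  90  92  91  91  89  89  89  89
  90  90  91  92  95 102 106 115 128 132]
281 [ 89  89  89  89  90  90  93 100 110 121 122 122 117 108 102 103 103 106
 115 128 133 133 138 142 145 146 147 146]
283 [ 89  89  89  89  92  99 110 119 125 130 134 134 129 125 125 132 140 144
 146 147 146 146 146 146 146 146 146 146]
```

The lateral offset is only 2–4 mm, which is harmless; the tip is real-z = reported + 32.6. I go back behind the vial with the tip 8 mm above the floor.

>>> {"name": "apply_moves", "arguments": {"motion": [{"linear":[0,0,0.03],"roll":0},{"linear":[0,0,0.061],"roll":0},{"linear":[-0.004,0.03,0.061],"roll":0},{"linear":[-0.008,0.06,0.061],"roll":0},{"linear":[-0.011,0.08,0.061],"roll":0},{"linear":[-0.011,0.08,0.061],"roll":0},{"linear":[-0.011,0.08,0.045],"roll":0},{"linear":[-0.011,0.08,0.035],"roll":0}]}}

```text
clock: 10.0
ee_pos: [489.7, -265.9, 2.8]
orientation: [-0.0, 0.779, 0.627, -0.0]
force: [0.4, 0.1, -1.1]
grip_width: 0.001
```

>>> {"name": "apply_moves", "arguments": {"motion": [{"linear":[0,0,-0.004],"roll":0},{"linear":[0,0,-0.0075],"roll":0},{"linear":[0,0,-0.0075],"roll":0}]}}

```text
clock: 10.3
ee_pos: [489.4, -265.9, -4.0]
orientation: [-0.0, 0.779, 0.627, -0.0]
force: [-0.2, -0.2, 0.2]
grip_width: -0.002
```

```bash
python3 - <<'E'
from h import *
im=robot.get_image("scene"); i=cv2.convertScaleAbs(im[190:290,300:410],alpha=2,beta=10); cv2.imwrite("pics/s6.png",cv2.resize(i,None,fx=6,fy=6,interpolation=cv2.INTER_CUBIC)[:,:,::-1]); s=robot.read_state(); print(s["ee_pos"],s["force"])
E
```

```text
[ 489.61394272 -265.88235554   -3.56551927] [-0.42794579 -0.11881581  0.32605306]
```

View pics/s6.png

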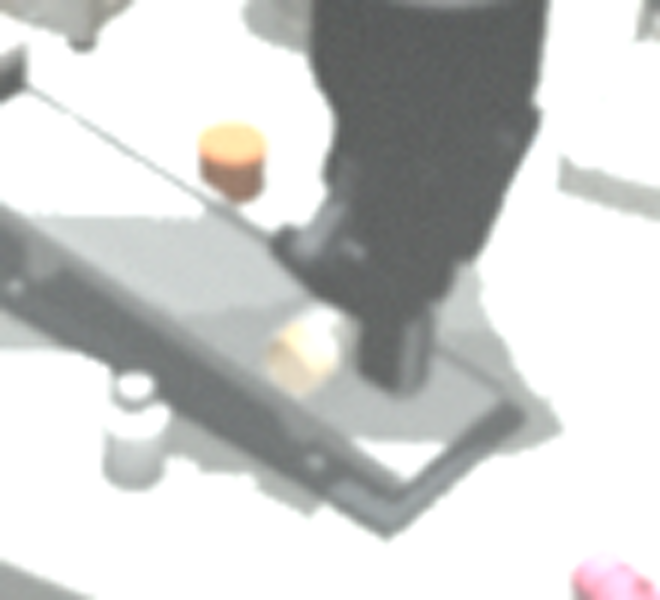

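The fingertip sits centred in the gutter just downhill of the vial (tip px ≈366,254; vial ≈350,250), with no contact. Now I push slowly uphill along (0.213, 0.977, 0.105).

>>> {"name": "apply_moves", "arguments": {"motion": [{"linear":[0.0004,0.002,0.0002],"roll":0},{"linear":[0.0011,0.0049,0.0005],"roll":0},{"linear":[0.0019,0.0088,0.0009],"roll":0},{"linear":[0.003,0.0137,0.0015],"roll":0},{"linear":[0.0043,0.0195,0.0021],"roll":0},{"linear":[0.0055,0.0254,0.0027],"roll":0},{"linear":[0.0068,0.0313,0.0034],"roll":0},{"linear":[0.0081,0.0371,0.004],"roll":0}]}}

```text
clock: 11.15
ee_pos: [498.0, -227.6, 0.6]
orientation: [-0.0, 0.779, 0.627, 0.0]
force: [0.4, -0.1, 0.5]
grip_width: -0.0
```

>>> {"name": "apply_moves", "arguments": {"motion": [{"linear":[0.0013,0.0059,0.0006],"roll":0},{"linear":[0.0026,0.0117,0.0013],"roll":0},{"linear":[0.0038,0.0176,0.0019],"roll":0},{"linear":[0.0051,0.0234,0.0025],"roll":0},{"linear":[0.0064,0.0293,0.0032],"roll":0},{"linear":[0.0077,0.0352,0.0038],"roll":0},{"linear":[0.0089,0.041,0.0044],"roll":0},{"linear":[0.0102,0.0469,0.005],"roll":0}]}}

```text
clock: 11.95
ee_pos: [508.2, -180.9, 5.6]
orientation: [-0.0, 0.779, 0.627, -0.0]
force: [-0.2, -0.5, -0.4]
grip_width: -0.003
```

```bash
python3 - <<'E'
from h import *
im=robot.get_image("scene"); i=cv2.convertScaleAbs(im[165:275,270:390],alpha=2,beta=10); cv2.imwrite("pics/s7.png",cv2.resize(i,None,fx=5,fy=5,interpolation=cv2.INTER_CUBIC)[:,:,::-1]); s=robot.read_state(); print(s["ee_pos"],s["force"])
E
```

```text
[ 508.52850501 -179.8958195     5.63075086] [ 0.28869443  0.88650722 -0.58704056]
```

View pics/s7.png

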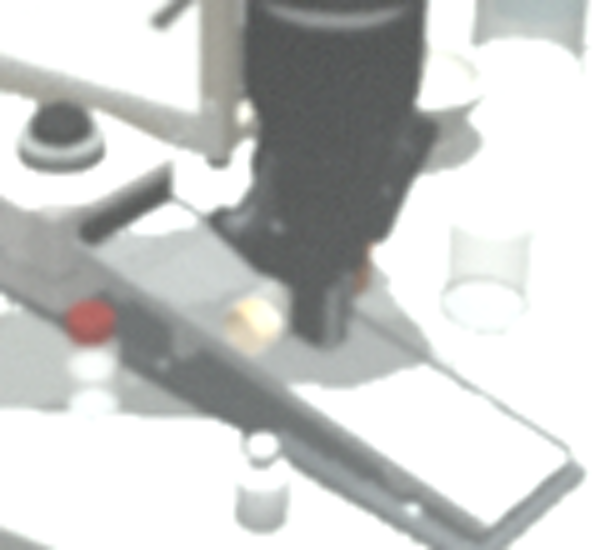

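The vial is rolling ahead of the finger, square in the gutter (label end px ≈320,230). Continuing.

>>> {"name": "apply_moves", "arguments": {"motion": [{"linear":[0.0013,0.0059,0.0006],"roll":0},{"linear":[0.0026,0.0117,0.0013],"roll":0},{"linear":[0.0038,0.0176,0.0019],"roll":0},{"linear":[0.0051,0.0234,0.0025],"roll":0},{"linear":[0.0064,0.0293,0.0032],"roll":0},{"linear":[0.0077,0.0352,0.0038],"roll":0},{"linear":[0.0087,0.04,0.0043],"roll":0},{"linear":[0.0096,0.044,0.0047],"roll":0}]}}

```text
clock: 12.8
ee_pos: [517.9, -136.9, 10.3]
orientation: [-0.0, 0.779, 0.627, 0.0]
force: [-0.1, -0.3, 0.4]
grip_width: 0.0
```

```bash
cat > m.py <<'E'
from h import *
im=robot.get_image("scene"); s=robot.read_state(); print(s["ee_pos"],s["force"],s["clock"])
h=cv2.cvtColor(im,cv2.COLOR_RGB2HSV); m=((h[...,0]>8)&(h[...,0]<28)&(h[...,1]>70)&(h[...,2]>70)).astype(np.uint8)
m[:190]=0; m[280:]=0; m[:,:255]=0; m[:,385:]=0
n,l,st,c=cv2.connectedComponentsWithStats(m)
O=np.array([516,-146.6,34.]);a,b=np.radians(77.7),np.radians(6)
X=np.array([np.cos(b)*np.cos(a),np.cos(b)*np.sin(a),np.sin(b)]);Y=np.array([-np.sin(a),np.cos(a),0]);Z=np.cross(X,Y)
for i in range(1,n):
    if st[i,4]>8:
        o,d=ray("scene",*c[i]); k=np.dot(O+12.5*Z-o,Z)/(d@Z); p=o+k*d-O; print(c[i],st[i],"gutter x,y",p@X,p@Y)
q=s["ee_pos"]+[0,0,32.6]-O; print("tip in gutter",q@X,q@Y,q@Z)
E
python3 m.py
```

```text
[ 517.99580746 -136.33224261   10.3217644 ] [-0.16421705  0.39931357 -0.2882882 ] 12.85
[338.51546392 214.96907216] [333 210  12  13  97] gutter x,y -5.591426582014265 -50.87682360397798
tip in gutter 11.332527052079325 0.23734947874629353 7.779811381356456
```

```bash
sed -i 's/>70)&(h\[...,2\]>70/>45)\&(h[...,2]>35/' m.py; python3 m.py; python3 - <<'E'
from h import *
im=robot.get_image("scene"); i=cv2.convertScaleAbs(im[165:245,260:360],alpha=2,beta=10); cv2.imwrite("pics/s8.png",cv2.resize(i,None,fx=6,fy=6,interpolation=cv2.INTER_CUBIC)[:,:,::-1])
E
```

```text
[ 517.92003679 -136.80584724   10.32002378] [ 0.04962786  0.04954976 -0.52280223] 12.9
[338.46031746 215.53968254] [333 210  12  14 126] gutter x,y -6.870177301241294 -49.14215016961502
[305.22580645 217.87096774] [302 215   7   7  31] gutter x,y 39.078926866412935 15.284914779954594
tip in gutter 10.856093669076145 0.21048870186875313 7.828136346080555
```

View pics/s8.png

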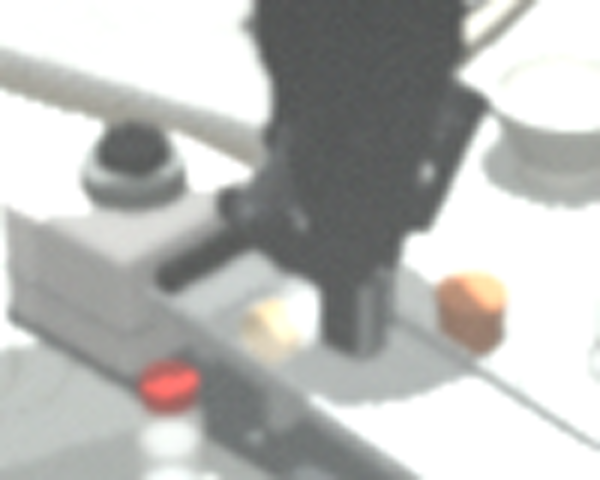

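The vial is held at about x=33 mm by the finger, with the rib still ahead. Next I go over the rib at lower speed.

>>> {"name": "apply_moves", "arguments": {"motion": [{"linear":[0.0009,0.0039,0.0004],"roll":0},{"linear":[0.0017,0.0078,0.0008],"roll":0},{"linear":[0.0026,0.0117,0.0013],"roll":0},{"linear":[0.0034,0.0156,0.0017],"roll":0},{"linear":[0.0043,0.0195,0.0021],"roll":0},{"linear":[0.0051,0.0234,0.0025],"roll":0},{"linear":[0.006,0.0274,0.0029],"roll":0},{"linear":[0.007,0.0322,0.0035],"roll":0}]}}

```text
clock: 13.75
ee_pos: [524.8, -104.9, 13.8]
orientation: [-0.0, 0.779, 0.627, -0.0]
force: [-1.0, 0.5, 0.1]
grip_width: 0.002
```

>>> {"name": "apply_moves", "arguments": {"motion": [{"linear":[0.0005,0.002,0.0002],"roll":0},{"linear":[0.0009,0.0039,0.0004],"roll":0},{"linear":[0.001,0.0049,0.0005],"roll":0},{"linear":[0.001,0.0049,0.0005],"roll":0},{"linear":[0.001,0.0049,0.0005],"roll":0}]}}

```text
clock: 14.25
ee_pos: [525.7, -100.5, 14.3]
orientation: [0.0, 0.779, 0.627, -0.0]
force: [0.5, -0.1, 0.8]
grip_width: -0.003
```

```bash
python3 m.py
```

```text
[ 525.69720943 -100.50296612   14.30872581] [ 0.05911766 -0.05825449 -1.09504429] 14.3
[293.35483871 210.29032258] [290 208   7   6  31] gutter x,y 76.91595298979736 15.996873799556854
[338.50819672 215.33606557] [333 210  12  13 122] gutter x,y -6.458921770998327 -49.81050279671184
tip in gutter 48.19598799578496 0.3454533763424976 7.9142282220321665
```

>>> {"name": "apply_moves", "arguments": {"motion": [{"linear":[0.0002,0.001,0.0001],"roll":0},{"linear":[0.0004,0.002,0.0002],"roll":0},{"linear":[0.0004,0.002,0.0002],"roll":0}]}}

```text
clock: 14.6
ee_pos: [526.0, -98.8, 14.5]
orientation: [0.0, 0.779, 0.627, -0.0]
force: [-0.6, -2.7, -0.5]
grip_width: -0.003
```

```bash
python3 m.py; python3 -c "
import cv2,re
s=open('m.py').read().replace('im=robot.get_image(\"scene\")','im=cv2.imread(\"pics/scene0.png\")[:,:,::-1].copy()')
exec(s)"
```

```text
[526.00845832 -98.75393991  14.49535944] [-0.2039183  -4.54596161 -0.98524982] 14.65
[292.94285714 210.05714286] [289 207   8   7  35] gutter x,y 78.17735723651614 16.1014732772446
[338.50819672 215.33606557] [333 210  12  13 122] gutter x,y -6.458921770998327 -49.81050279671184
tip in gutter 49.98095567195801 0.4139447574268953 7.914282220452788
[526.00845832 -98.75393991  14.49535944] [-0.2039183  -4.54596161 -0.98524982] 14.65
[338.41322314 215.26446281] [332 210  13  13 121] gutter x,y -6.1377113165373505 -49.847037213123855
[350.38709677 247.48387097] [347 245   7   7  31] gutter x,y -93.28105943677897 14.690385781066087
tip in gutter 49.98095567195801 0.4139447574268953 7.914282220452788
```

A reaction of 4.5 N appears: the vial is against the stop. Backing straight off slowly, then checking that it stays.

>>> {"name": "apply_moves", "arguments": {"motion": [{"linear":[-0.0004,-0.002,-0.0002],"roll":0},{"linear":[-0.0009,-0.004,-0.0004],"roll":0},{"linear":[-0.0013,-0.006,-0.0006],"roll":0},{"linear":[-0.0017,-0.008,-0.0008],"roll":0},{"linear":[-0.0026,-0.012,-0.0013],"roll":0},{"linear":[-0.0034,-0.016,-0.0017],"roll":0},{"linear":[-0.0034,-0.016,-0.0017],"roll":0},{"linear":[-0.0034,-0.016,-0.0017],"roll":0}]}}

```text
clock: 15.45
ee_pos: [522.7, -114.5, 12.8]
orientation: [-0.0, 0.779, 0.627, -0.0]
force: [-0.2, -0.6, -0.4]
grip_width: 0.0
```

```bash
python3 m.py
```

```text
[ 522.74273811 -114.30517735   12.79056308] [ 0.89733941 -0.17831006 -0.54070876] 15.5
[293.57575758 210.42424242] [290 208   8   6  33] gutter x,y 76.21652133070056 15.964382622176569
[338.50819672 215.33606557] [333 210  12  13 122] gutter x,y -6.458921770998327 -49.81050279671184
tip in gutter 33.99983746825026 0.2918161123482479 7.879778568618992
```

The vial stayed in the cradle (it settled about 2 mm back onto the rib, with the finger 16 mm away). Now I rise and go over the key.

>>> {"name": "apply_moves", "arguments": {"motion": [{"linear":[0,0,0.02],"roll":0},{"linear":[0,0,0.05],"roll":0},{"linear":[0,0,0.08],"roll":0},{"linear":[0.007,0.032,0.08],"roll":0},{"linear":[0.014,0.064,0.08],"roll":0},{"linear":[0.021,0.096,0.08],"roll":0},{"linear":[0.021,0.096,0.08],"roll":0},{"linear":[0.021,0.096,0.06],"roll":0}]}}

```text
clock: 16.3
ee_pos: [545.3, -17.1, 74.2]
orientation: [0.001, 0.778, 0.628, 0.002]
force: [0.5, -1.0, -0.4]
grip_width: -0.0
```

```bash
python3 m.py; python3 - <<'E'
from h import *
im=robot.get_image("scene"); i=cv2.convertScaleAbs(im[130:250,230:350],alpha=2,beta=10); cv2.imwrite("pics/s9.png",cv2.resize(i,None,fx=5,fy=5,interpolation=cv2.INTER_CUBIC)[:,:,::-1])
E
```

```text
[542.97957141 -17.56423711  70.53124379] [-3.45362861  1.12842606 -3.51748222] 16.35
[293.79310345 210.20689655] [290 208   8   6  29] gutter x,y 76.45926340873366 15.00614678477106
[338.46341463 215.33333333] [333 210  12  13 123] gutter x,y -6.381724427939023 -49.738767990053965
tip in gutter 138.3253414531578 1.1282675697255478 54.97345878005491
```

>>> {"name": "apply_moves", "arguments": {"motion": [{"linear":[0,0,-0.01],"roll":0},{"linear":[0,0,-0.016],"roll":0},{"linear":[0,0,-0.019],"roll":0},{"linear":[0,0,-0.019],"roll":0}]}}

```text
clock: 16.8
ee_pos: [543.6, -18.7, 53.6]
orientation: [-0.0, 0.779, 0.627, -0.0]
force: [-1.4, -1.0, 1.5]
grip_width: 0.002
```

>>> {"name": "apply_moves", "arguments": {"motion": [{"linear":[0,0,-0.002],"roll":0},{"linear":[0,0,-0.004],"roll":0},{"linear":[0,0,-0.004],"roll":0}]}}

```text
clock: 17.1
ee_pos: [543.8, -18.6, 49.8]
orientation: [0.0, 0.779, 0.627, 0.0]
force: [-1.1, -2.6, 3.2]
grip_width: -0.004
```

>>> {"name": "apply_moves", "arguments": {"motion": [{"linear":[0,0,-0.001],"roll":0},{"linear":[0,0,-0.002],"roll":0},{"linear":[0,0,-0.002],"roll":0}]}}

```text
clock: 17.4
ee_pos: [544.0, -18.5, 48.9]
orientation: [-0.0, 0.779, 0.627, 0.0]
force: [-9.1, -1.1, 28.6]
grip_width: 0.001
```

The key bottomed out: the spring force rose from 1.5 to 3.2 N over about 4 mm, then a hard stop at 29 N. Releasing and retreating.

>>> {"name": "apply_moves", "arguments": {"motion": [{"linear":[0,0,0.005],"roll":0},{"linear":[0,0,0.015],"roll":0},{"linear":[0,0,0.04],"roll":0},{"linear":[0,0,0.08],"roll":0},{"linear":[0,0,0.11],"roll":0},{"linear":[0,0,0.11],"roll":0}]}}

```text
clock: 18.0
ee_pos: [545.8, -18.2, 161.7]
orientation: [0.001, 0.779, 0.627, 0.003]
force: [0.9, -0.4, -0.9]
grip_width: 0.001
```

```bash
python3 m.py; python3 - <<'E'
from h import *
im=robot.get_image("scene").astype(int); b=cv2.imread("pics/scene0.png")[:,:,::-1].astype(int)
# bystanders and key: grey profile down the image, now vs start
for n,u,r in (("key",281,(183,202)),("spare red",288,(222,250)),("weight",322,(248,275))):
    print(n,im[r[0]:r[1],u].mean(1).astype(int),b[r[0]:r[1],u].mean(1).astype(int))
E
```

```text
[544.81504625 -17.82591326 159.78576303] [-0.04765494  0.26103936 -0.83158142] 18.05
[293.7 210.3] [290 208   8   6  30] gutter x,y 76.35523398122605 15.416807871593603
[338.41129032 215.31451613] [332 210  13  13 124] gutter x,y -6.254455165938491 -49.700095866243515
tip in gutter 147.78958015672077 -0.7208199771440427 143.72488529016135
key [ 75  70  55  45  43  42  42  41  42  41  43  50  58  60  58  57  68 102
 137] [ 73  68  58  48  45  45  45  47  45  44  49  69  84  78  65  60  77 118
 147]
spare red [ 72  69  72  81  87  89  88  84  75  63  58  63  84 105 116 118 120 124
 123 113 110 116 119 119 119 119 119 130] [ 70  68  70  81  85  87  85  84  74  63  57  63  82 103 111 115 117 121
 120 112 107 113 115 115 115 115 115 126]
weight [ 65  73  79 104 142 157 153 136 104  82  92 127 156 156 130 108  99  96
  93  90  87  83  81  94 128 142 143] [ 63  70  77 100 137 152 148 131 100  79  89 122 151 152 126 105  96  92
  90  86  84  80  78  92 123 136 139]
```

The vial rests, the key looks released and the near-side bystanders are unmoved. But the key bottomed about 3.5 mm higher than my bench calibration predicts. I'll press again in finer steps to be sure it is fully down.

>>> {"name": "apply_moves", "arguments": {"motion": [{"linear":[0,0,-0.03],"roll":0},{"linear":[0,0,-0.06],"roll":0},{"linear":[0,0,-0.085],"roll":0},{"linear":[0,0,-0.097],"roll":0},{"linear":[0,0,-0.1],"roll":0},{"linear":[0,0,-0.1],"roll":0},{"linear":[0,0,-0.1],"roll":0}]}}

```text
clock: 18.8
ee_pos: [544.3, -18.4, 58.7]
orientation: [0.0, 0.779, 0.627, 0.001]
force: [-0.4, -0.1, 0.3]
grip_width: 0.002
```

```bash
cat > k.py <<'E'
from h import *
F=[];
for _ in range(3):
    im=robot.get_image("scene"); s=robot.read_state(); F.append(s["force"])
print(s["ee_pos"],np.mean(F,0).round(1),s["clock"]); g=cv2.cvtColor(im,cv2.COLOR_RGB2GRAY)
for r in range(174,204): print(r,*g[r,262:302])
E
python3 k.py
```

```text
[544.2579697  -18.1844003   58.59698782] [ 0.1 -0.1  0. ] 18.95
174 90 94 100 107 111 111 115 115 116 114 107 93 69 48 40 41 40 40 42 45 49 50 51 56 63 88 113 121 123 123 123 124 124 123 123 123 123 122 121 122
175 84 87 88 92 94 97 103 106 111 115 115 110 92 61 42 41 41 42 44 50 56 55 52 56 62 85 114 122 122 122 123 123 124 122 124 123 122 123 123 122
176 81 81 81 83 86 89 92 92 97 103 105 110 100 68 48 41 41 41 45 53 60 57 51 55 62 86 114 122 123 123 123 123 123 123 124 124 123 123 124 124
177 78 77 78 80 82 83 83 86 89 91 90 94 89 72 51 42 41 40 43 53 60 59 53 54 61 86 114 122 122 121 122 122 122 123 124 124 124 124 124 123
178 76 75 77 78 79 80 81 81 82 83 84 87 84 73 51 43 40 43 46 52 60 58 52 52 61 85 115 121 121 122 121 122 122 122 122 124 124 123 123 123
179 76 76 76 76 76 78 77 77 79 80 81 84 80 69 51 41 42 42 44 52 60 58 53 54 61 86 115 122 122 122 121 122 122 122 122 123 123 123 123 124
180 93 87 79 76 76 76 76 75 77 76 78 79 78 68 50 42 42 40 44 52 60 58 52 54 62 83 112 122 123 123 122 123 122 123 122 123 124 123 123 123
181 127 117 99 91 88 80 76 76 75 76 76 76 76 68 49 
[... 2403 characters left out ...]
 96
199 81 84 87 88 90 90 90 90 91 90 90 90 88 81 73 68 67 64 62 62 62 64 67 77 87 96 112 130 136 138 142 146 146 141 135 125 113 99 88 80
200 77 78 82 85 87 89 89 89 90 90 91 91 90 87 85 83 83 80 80 84 92 96 100 112 130 136 141 148 150 149 147 143 137 128 115 102 91 82 75 69
201 74 75 76 79 82 85 88 89 90 90 90 91 91 90 91 91 95 102 105 116 131 136 137 141 148 150 152 150 149 145 139 130 117 105 93 84 77 72 65 58
202 73 74 75 74 76 80 84 86 88 89 90 91 91 92 97 105 119 133 138 142 148 150 151 151 152 152 150 146 140 131 120 106 94 86 78 72 66 64 62 61
203 72 72 74 73 74 75 77 80 83 87 89 94 101 106 119 134 142 148 151 151 152 153 153 153 151 147 141 133 123 109 96 86 79 73 67 64 65 69 77 79
```

```bash
sed -i 's/range(174,204): print(r,\*g\[r,262:302\])/range(184,202): print(r,*g[r,272:292:2])/' k.py
```

>>> {"name": "apply_moves", "arguments": {"motion": [{"linear":[0,0,-0.003],"roll":0},{"linear":[0,0,-0.005],"roll":0},{"linear":[0,0,-0.005],"roll":0}]}}

```text
clock: 19.25
ee_pos: [544.0, -18.2, 52.8]
orientation: [0.0, 0.779, 0.627, 0.0]
force: [0.9, 0.8, 1.8]
grip_width: 0.002
```

```bash
python3 k.py
```

```text
[543.94471933 -18.2445749   52.91535159] [1.3 1.5 2. ] 19.4
184 127 97 53 41 45 60 52 62 79 82
185 142 124 66 42 44 60 54 67 78 80
186 144 139 90 45 43 61 54 69 80 78
187 144 141 105 49 46 62 55 64 79 81
188 144 130 85 51 49 60 53 51 66 83
189 139 108 59 46 53 59 49 44 54 77
190 121 82 49 43 47 52 44 41 52 69
191 98 68 48 42 43 45 42 44 53 65
192 85 62 51 40 40 41 42 44 56 63
193 81 61 57 47 44 44 45 53 60 61
194 82 58 60 57 53 50 54 59 60 57
195 83 58 59 60 59 58 60 60 57 58
196 83 58 57 58 59 60 59 57 55 62
197 87 66 56 56 58 57 57 55 57 73
198 90 79 60 57 55 56 55 60 75 100
199 90 86 75 65 61 62 67 87 112 137
200 90 90 86 83 80 92 100 129 142 151
201 90 91 90 96 106 131 137 148 150 150
```

>>> {"name": "apply_moves", "arguments": {"motion": [{"linear":[0,0,-0.002],"roll":0},{"linear":[0,0,-0.004],"roll":0},{"linear":[0,0,-0.004],"roll":0}]}}

```text
clock: 19.7
ee_pos: [544.0, -18.2, 49.2]
orientation: [-0.0, 0.779, 0.627, 0.0]
force: [-2.0, 2.4, 15.6]
grip_width: -0.001
```

```bash
python3 k.py
```

```text
[544.02240547 -18.22433736  49.19615895] [-2.1  2.4 14.5] 19.85
184 127 96 52 42 45 61 54 57 78 81
185 142 122 60 41 44 60 54 58 74 80
186 145 134 68 41 43 60 55 61 76 79
187 144 137 79 42 43 61 55 63 80 81
188 142 128 71 45 45 60 54 59 70 83
189 138 107 58 46 47 60 53 56 57 77
190 120 83 53 43 51 59 52 46 53 69
191 98 67 50 42 47 54 47 43 53 65
192 85 62 52 43 43 45 42 43 56 63
193 81 62 57 47 44 44 45 53 60 61
194 81 59 60 55 51 50 55 59 59 58
195 82 57 58 60 59 58 60 59 57 58
196 83 58 56 58 59 59 59 57 56 63
197 88 66 54 56 57 57 56 56 57 73
198 89 79 60 58 56 57 56 59 68 98
199 90 87 75 66 62 62 66 88 101 133
200 91 89 85 82 78 84 101 129 138 148
201 91 90 90 92 101 116 137 148 150 149
```

Force was 0 at 58.6 mm, 2 N at 52.9 and a hard stop at 49.2. That puts first contact near 54.5 and gives about 5.5 mm of travel, so the key is fully down. Releasing.

>>> {"name": "apply_moves", "arguments": {"motion": [{"linear":[0,0,0.005],"roll":0},{"linear":[0,0,0.015],"roll":0},{"linear":[0,0,0.04],"roll":0},{"linear":[0,0,0.07],"roll":0},{"linear":[0,0,0.1],"roll":0},{"linear":[0,0,0.1],"roll":0},{"linear":[0,0,0.1],"roll":0}]}}

```text
clock: 20.55
ee_pos: [543.7, -18.2, 149.2]
orientation: [-0.0, 0.779, 0.627, 0.0]
force: [0.1, 0.9, -0.9]
grip_width: 0.001
```

```bash
python3 m.py; python3 - <<'E'
from h import *
im=robot.get_image("scene"); print(cv2.cvtColor(im,cv2.COLOR_RGB2GRAY)[180:202,281])
b=cv2.imread("pics/scene0.png")[:,:,::-1]; d=np.abs(im.astype(int)-b).max(2)
print("beaker diff",d[205:232,355:378].mean(),"spare",d[222:250,282:294].mean(),"weight",d[250:272,316:328].mean())
print(robot.job_done())
E
```

```text
[543.26030943 -18.15525424 148.5348632 ] [ 0.10326285 -0.1633806   0.04049931] 20.6
[293.79310345 210.27586207] [290 208   8   6  29] gutter x,y 76.27529764539605 15.189307173953658
[338.41463415 215.2601626 ] [332 210  13  13 123] gutter x,y -6.129644449555756 -49.86187610475861
tip in gutter 145.9641306954297 0.7280691208195194 132.6038748242449
[ 91  83  79  77  71  56  45  43  42  43  43  42  43  43  50  58  60  58
  57  68 103 138]
beaker diff 5.059581320450886 spare 3.125 weight 4.473484848484849
the job is handed in; nothing more can be done
None
```

I pushed the vial up the gutter with shut fingertips, over the upper rib and against the stop. It stayed in the cradle once I backed off. I then pressed the key to its hard stop and released it, twice, and handed the job in at 20.7 s; no verdict was reported.

**Last checks:**
- **Vial:** it stayed in the cradle through both presses. The image puts its label at x ≈ 76 mm, which places the axis in the cradle, because the label reads a few mm high. I did not measure the axis directly.
- **Key and arm:** the key's image profile is back to how it looked released, and the arm is clear with no force on it.
- **Bystanders:** the beaker, spare vial, weight and stopper all look unmoved.

**What failed or disagreed:**
- **Tool height:** the real fingertip is about 33 mm above the reported TCP at the bench, found by touching it. That touch briefly reached about 75 N, under the 120 N wrist limit.
- **Key height:** the key bottomed about 3.5 mm higher than that offset predicts. I pressed it a second time in smaller steps. The force went from 0 to 2 N and then to a hard stop, which gives about 5.5 mm of travel.
- **Pictures:** I used all 12, so the key press was checked from numbers only.

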